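# Empty the mould, reset the station and start the next run

### The job

The moulding run is over: lift every orange casting out of the mould and set it down rib up, flat on the floor of the blue tray. Then take the red and black probe from its holder, slide its tip along the floor of the control unit's groove until it drops into the hidden hole, push the reset switch at the bottom fully down with it, and hang the probe upright in its holder again. Last, press the green start button fully down and let it go; leave the glass flask where it stands.

Things in the scene. Friction and masses are not known exactly. Their poses are not given: they have to be found in the camera images.
- mould: aluminium mould block, 190 x 134 x 30 mm (x, y, z), fixed to the bench, open on top; origin at the centre of its underside, z up. Four cavities, each 76 x 50 mm and 12 mm deep (their floor is 18 mm above the origin), long side along x, centred at x = +-45, y = +-32 mm
- tray: blue open tray, 220 x 164 x 18 mm outside (x, y, z), walls and floor 4 mm thick, fixed to the bench; origin at the centre of its underside, z up. Inside there is room for four castings, two by two (e.g. long side along x, at x = +-50, y = +-37 mm)
- unit: grey control unit, 100 x 210 x 70 mm (x, y, z), fixed to the bench; origin at the centre of its underside, z up. An open groove runs along y in its top between two yellow lines: x from 13 to 33, y from -50 to 50, 40 mm deep, with a flat black floor at z = 30 mm. The green start button stands on the top at x = -18, y = -75 mm
- groove_mid (a point): middle of the groove's floor, at x = 23, y = 0, z = 30 mm of the unit; axes as the unit's. In the floor, centred within 25 mm of this point along y, elsewhere in every run, is a hole as wide as the groove (20 mm) and 22 mm long; it cannot be told from the black floor by eye. The reset switch lies at its bottom, 14 mm below the floor
- start_button_top (a point): centre of the top face of the round green spring start button, 28 mm across, on the control unit
- start_button (a joint): start button, m: 0 = released, 0.006 = fully pressed (down); takes 5 N, springs back
- reset_switch (a joint): recessed reset switch at the bottom of the hidden hole, m: 0 = released, 0.006 = fully pressed (down); springy, 2 N to start and 7 N when fully down, springs back
- holder: upright aluminium tube, 60 mm across and 102 mm high with a bore of 28 mm, on a dark 90 x 90 mm base plate, fixed to the bench; origin at the centre of its underside, z up. The probe hangs in it by its collar
- probe: hand probe, 144 mm long, 120 g, upright in its holder at the start; origin at the tip, z up along the shaft. Steel shaft 10 mm across with a ball end, z = 0 to 95 mm; red collar 44 mm across, z = 95 to 101; black square grip 24 x 24 mm (sides along x and y), z = 101 to 144
- probe_tip (a point): the tip of the probe (its origin). In the holder the collar lies on the tube's rim and the tip is 7 mm above the bench
- flask: conical glass flask 61 mm across, 111 mm high, a bystander; origin at the centre of its underside
- casting_1: orange resin casting, 90 g, in a cavity of the mould at the start (three or four of the four are there; the other is absent): base 72 x 46 x 16 mm (x, y, z) with an upright rib on its middle, 50 x 18 mm (x, y), its top 48 mm above the origin; origin at the centre of its underside, z up
- casting_2: orange resin casting, 90 g, in a cavity of the mould at the start (three or four of the four are there; the other is absent): base 72 x 46 x 16 mm (x, y, z) with an upright rib on its middle, 50 x 18 mm (x, y), its top 48 mm above the origin; origin at the centre of its underside, z up
- casting_3: orange resin casting, 90 g, in a cavity of the mould at the start (three or four of the four are there; the other is absent): base 72 x 46 x 16 mm (x, y, z) with an upright rib on its middle, 50 x 18 mm (x, y), its top 48 mm above the origin; origin at the centre of its underside, z up
- casting_4: orange resin casting, 90 g, in a cavity of the mould at the start (three or four of the four are there; the other is absent): base 72 x 46 x 16 mm (x, y, z) with an upright rib on its middle, 50 x 18 mm (x, y), its top 48 mm above the origin; origin at the centre of its underside, z up
Things that resemble listed ones, but are neither listed nor needed, are in the scene too. Leave any purple or yellow look-alike of the casting_3 alone.

How it is judged (in metres and radians):
On the way, in this order (a step that is already met when the one before it is completed fails the run):
1. every casting stands flat in the tray, rib up, let go (x of casting_1 in the frame of tray between -0.085 and 0.085 m and y of casting_1 in the frame of tray between -0.062 and 0.062 m and z of casting_1 in the frame of tray between 0 and 0.012 m and angle between each of casting_1, casting_2, casting_3, casting_4's own z axis and vertical below 0.2 rad and x of casting_2 in the frame of tray between -0.085 and 0.085 m and y of casting_2 in the frame of tray between -0.062 and 0.062 m and z of casting_2 in the frame of tray between 0 and 0.012 m and x of casting_3 in the frame of tray between -0.085 and 0.085 m and y of casting_3 in the frame of tray between -0.062 and 0.062 m and z of casting_3 in the frame of tray between 0 and 0.012 m and x of casting_4 in the frame of tray between -0.085 and 0.085 m and y of casting_4 in the frame of tray between -0.062 and 0.062 m and z of casting_4 in the frame of tray between 0 and 0.012 m and contact force between each of casting_1, casting_2, casting_3, casting_4 and the fingers below 0.1 N), for 0.2 s.
2. the probe's tip is in the hidden hole and holds the reset switch fully down (value of joint reset_switch above 0.0048 m and z of probe_tip in the frame of groove_mid below -0.012 m and distance between probe_tip and groove_mid below 0.055 m), for 0.1 s.
3. the probe hangs upright in its holder, let go, and the reset switch is released (horizontal distance between probe_tip and holder below 0.012 m and z of probe in the frame of holder below 0.014 m and angle between probe's own z axis and vertical below 0.08 rad and value of joint reset_switch below 0.002 m and contact force between probe and the fingers below 0.1 N), for 0.2 s.
4. the start button is pressed fully down (value of joint start_button above 0.005 m), for 0.05 s.
At the end, for the whole second after the job is handed in: Every casting at rest flat in the tray (underside < 12 mm above the tray's, tilt < 0.2 rad, centre within 85 mm in x, 62 mm in y of the tray's); probe at rest in its holder (tip within 12 mm of the axis, < 14 mm above its underside, tilt < 0.08 rad); start button and reset switch released (x of casting_1 in the frame of tray between -0.085 and 0.085 m and y of casting_1 in the frame of tray between -0.062 and 0.062 m and z of casting_1 in the frame of tray between 0 and 0.012 m and angle between each of casting_1, casting_2, casting_3, casting_4's own z axis and vertical below 0.2 rad and x of casting_2 in the frame of tray between -0.085 and 0.085 m and y of casting_2 in the frame of tray between -0.062 and 0.062 m and z of casting_2 in the frame of tray between 0 and 0.012 m and x of casting_3 in the frame of tray between -0.085 and 0.085 m and y of casting_3 in the frame of tray between -0.062 and 0.062 m and z of casting_3 in the frame of tray between 0 and 0.012 m and x of casting_4 in the frame of tray between -0.085 and 0.085 m and y of casting_4 in the frame of tray between -0.062 and 0.062 m and z of casting_4 in the frame of tray between 0 and 0.012 m and linear speed of each of casting_1, casting_2, casting_3, casting_4, probe below 0.02 m/s and horizontal distance between probe_tip and holder below 0.012 m and z of probe in the frame of holder below 0.014 m and angle between probe's own z axis and vertical below 0.08 rad and value of joint start_button below 0.0015 m and value of joint reset_switch below 0.002 m); the robot touches nothing.
It fails at once if the flask is moved by more than 30 mm or tipped (distance of flask from where it was at the start of the episode above 0.03 m or angle between flask's own z axis and vertical above 0.4 rad).
Of casting_1, casting_2, casting_3, casting_4 only 3 to 4 are there at a start; the rules pass over those that are not, and their reading is None.
At some moment in a run one of casting_1, casting_2, casting_3, casting_4 may be knocked a few centimetres aside while the robot is not near it.
Once in a run the grip may slacken for a moment while it holds something.
It also fails if it takes over 210 s, if anything falls off the work surface, if the arm or the gripper's body presses on something with over 40 N, if the wrist force passes 120 N, or if a joint passes its speed limit or range.

### The arm

A 6-joint arm with a two-finger parallel gripper is mounted at the origin on a cart in front of the work surface, level with it; the furniture and walls round the work are solid. World frame = base frame: x ahead of the robot, y to its left, z up, the work surface at z = 0. Lengths are in mm, angles in rad, forces in N, time in s.
With the tool pointing down it reaches from about 275 to 750 mm from the base axis. Payload 10.2 kg.
Tool frame: the origin (TCP) lies on the front face of the gripper's body, between the roots of the fingers; the fingertips stand 73 mm ahead of it and the grasp point (between the pads) lies 54 mm ahead of it; z points along the fingers, y is the line along which they close (so a half turn about z gives the same grasp; the last joint's range is limited). The gripper opens to 85 mm and grips with 20 to 120 N. Pads are 22 mm wide; open, the fingers measure 114 mm over their backs; the gripper's body (76 mm by 85 mm) begins 54 mm behind the grasp point. The pads swing forward as they close: fully open they stand 13 mm farther back than shut.
Start: joints at [1.124, 0.313, 1.498, -0, 1.331, -0.223], TCP at [116.529, 511.911, 303.894] pointing down, gripper open.
Joint ranges: [-2.94, 2.94], [-0.97, 2.17], [0.19, 2.56], [-1.23, 4.37], [0.02, 3.11], [-2.88, 2.88]. Speed limits (rad/s): [2.39, 2.39, 3.01, 3.14, 3.14, 3.14].

### API

Orientations are given as a unit quaternion [w, x, y, z].
In Python, from rig import * gives the robot as it stands.
- The arm moves only by the tool step_arm, never from a script. Its argument "plan" is a list of rows, each an object with "offset": the shift along the tool's x, y, z in cm, a list of three; "rot": the turn, a rotation vector about the tool's x, y, z in degrees, a list of three; "gripper": the finger opening in cm, from 0 to 8.54. In form: [{"offset": [x, y, z], "rot": [wx, wy, wz], "gripper": gripper}, ...]. A call has 1 to 12 rows; each row is the pose to reach, as a shift and turn from the pose commanded when the call began, along the tool's axes at that moment; what a row does not reach only later rows make up. A row lasts 1/10 s, in which the tool goes at most 50 mm and 8.59 degrees, less where a joint would pass 70% of its speed; a pose out of reach is approached as far as the arm can. A call with a gripper value outside its range is refused whole. The fingers move at their own pace and stop on an object; "squeeze" is the grip in N (left out, the last holds). Time passes only in rows, so rows that repeat a pose let the fingers close. It gives the time, the measured TCP pose, the force, the opening and the grip force at its end, in the units of the state.
- sense(): the state, without advancing time (a new reading comes with each control period).
- capture(name): name is "scene" or "top" or "wrist"; returns a dict with "color" (384x512x3 uint8, red, green, blue), "depth" (384x512 float32, mm along the optical axis (not along the pixel's ray), 0 where there is no reading), "vertical_fov" (degrees; the focal length in pixels is half the picture's height over the tangent of half this angle, whatever the lens; pixels are square), "cx", "cy" (the principal point, pixels), "rvec" (rotation vector, rad) and "tvec" (3), from world to camera coordinates, as OpenCV has them; the wrist camera has in their place "mount" (4x4, takes a point from camera to tool coordinates, whose origin is the TCP and whose axes are the flange's). Camera axes: x right, y down, z forward; pixel columns grow to the right and rows downward; lengths in mm; the calibration is good to about 2 mm. A picture is of the moment at which its call begins: read the wrist's pose just before it.
- finish_job(): hands the job in; it is judged then, once.
The state is a dict: "time_s": time; "joints": joint angles; "dq": joint speeds; "tau": joint torques, N m; "eef_pos": TCP position; "ee_rot": TCP orientation; "force": force on the tool from outside, world axes, zero at the start; "wrist_torque": the same for the moment, N m; "grip_width": opening from 0.0 (shut) to 1.0 (fully open); "grip_force": force on a finger pad.
Only numpy, scipy, OpenCV 4.12 (cv2) and the standard library are available. Lean on these libraries where they do the work, as an engineer would, in place of code of your own. Each camera call takes 0.05 s, during which the arm holds its last target. There are 200 camera calls.

## Working session

There is one attempt and no reset: what is moved stays moved. The work goes in short steps, Python scripts to look and compute and a tool call to move; the robot and the scene stay as the last step left them, time stands still between calls to the robot, and variables do not carry over. Pictures are saved under pics/ and viewed, at most 14 in all, crops included, and the job is handed in when it is done.

Besides the shell and the picture viewer there is one more tool, called after "Request:" by a JSON object that holds its "name" and its "arguments". step_arm: Moves the arm, as the interface text tells. Its arguments: {"type":"object","properties":{"plan":{"type":"array"},"squeeze":{"type":"number"}},"required":["plan"]}

```bash
ls; mkdir -p pics; cat > h.py <<'E'
from rig import *
import numpy as np, cv2, pickle
from scipy.spatial.transform import Rotation as R
def cam(n):
    s=sense(); c=capture(n)
    c['f']=c['color'].shape[0]/2/np.tan(np.radians(c['vertical_fov'])/2)
    if n=='wrist':
        M=np.array(c['mount']); q=s['ee_rot']; T=np.eye(4); T[:3,:3]=R.from_quat([q[1],q[2],q[3],q[0]]).as_matrix(); T[:3,3]=s['eef_pos']
        c['T']=T@M
    else:
        Rm=cv2.Rodrigues(np.array(c['rvec'],float))[0]; T=np.eye(4); T[:3,:3]=Rm.T; T[:3,3]=-Rm.T@np.array(c['tvec'],float).ravel(); c['T']=T
    return c
def ray(c,u,v,z):
    d=c['T'][:3,:3]@np.array([(u-c['cx'])/c['f'],(v-c['cy'])/c['f'],1]); o=c['T'][:3,3]
    return o+d*(z-o[2])/d[2]
def cloud(c):
    v,u=np.mgrid[:c['depth'].shape[0],:c['depth'].shape[1]]; D=c['depth']
    P=np.stack([(u-c['cx'])/c['f']*D,(v-c['cy'])/c['f']*D,D],-1)
    P=P@c['T'][:3,:3].T+c['T'][:3,3]; P[D<=0]=np.nan; return P
def save(c,n): cv2.imwrite(f'pics/{n}.png',c['color'][...,::-1]); pickle.dump(c,open(f'pics/{n}.pkl','wb'))
E
python3 - <<'E'
from h import *
print(sense())
for n in ['scene','top','wrist']:
    c=cam(n); save(c,n+'0'); print(n,c['T'].round(2).tolist(),c['f'])
E
```

```text
pics
{'time_s': 0.0, 'joints': array([ 1.12362094e+00,  3.13472807e-01,  1.49844309e+00,  2.87635673e-06,
        1.33102847e+00, -2.23396514e-01]), 'dq': array([-3.46436650e-05,  2.39857164e-04,  2.73305685e-03,  1.09757859e-04,
        4.55893401e-04,  4.56222682e-04]), 'tau': array([-7.61497608e-05, -4.12244332e+01, -2.59760177e+01, -5.67476161e-05,
        3.74759300e-03, -3.20469360e-05]), 'eef_pos': array([116.44006038, 511.75030463, 303.32108788]), 'ee_rot': array([-2.23703550e-04,  1.11656437e-01,  9.93746639e-01, -6.37766219e-04]), 'force': array([ 0.03663857, -1.18625221,  0.26382397]), 'wrist_torque': array([-0.00898842, -0.01531277,  0.02652989]), 'grip_force': 0.0, 'grip_width': 1.0030927264596416}
scene [[0.8, -0.27, 0.53, -69.42], [-0.6, -0.34, 0.73, -994.02], [-0.02, -0.9, -0.43, 611.79], [0.0, 0.0, 0.0, 1.0]] 366.9245658507267
top [[-0.26, -0.87, 0.42, 135.2], [-0.97, 0.23, -0.12, 23.5], [0.0, -0.43, -0.9, 1041.28], [0.0, 0.0, 0.0, 1.0]] 357.8213417531434
wrist [[0.22, 0.93, 0.31, 38.06], [0.97, -0.21, -0.07, 530.18], [-0.0, 0.31, -0.95, 373.21], [0.0, 0.0, 0.0, 1.0]] 310.0848175101809
```

View pics/top0.png

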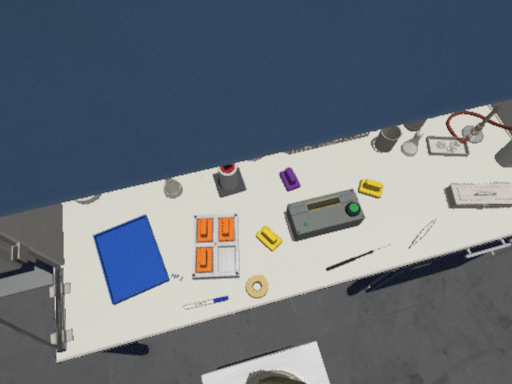

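View pics/scene0.png

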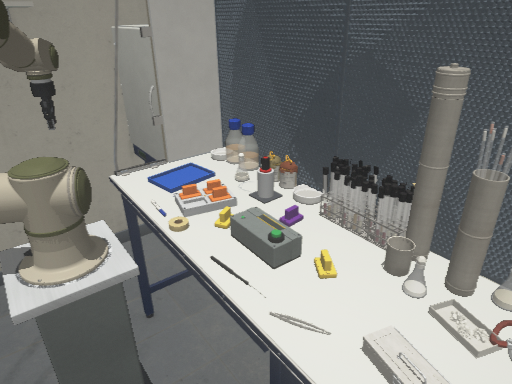

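The top view shows the tray (130,257), mould (216,245) with three castings at (204,230), (227,229) and (204,260), the probe in its holder (229,172), the unit (324,213) and the green button (354,209). In the scene view, a conical flask stands behind the holder, near (242,170).

```bash
python3 - <<'E'
from h import *
c=pickle.load(open('pics/top0.pkl','rb')); P=cloud(c)
hsv=cv2.cvtColor(c['color'],cv2.COLOR_RGB2HSV); H,S,V=hsv[...,0].astype(int),hsv[...,1],hsv[...,2]
def comps(m,name,mina=25):
    n,l,st,ce=cv2.connectedComponentsWithStats(m.astype(np.uint8))
    for i in range(1,n):
        if st[i,4]<mina: continue
        k=l==i; z=np.nanmedian(P[k][:,2]); pts=np.array([ray(c,u,v,z)[:2] for v,u in np.argwhere(k)],np.float32)
        r=cv2.minAreaRect(pts); print(name,ce[i].round(),st[i,4],'z',np.nanpercentile(P[k][:,2],[5,50,95]).round(),'rect',np.round(r[0]),np.round(r[1]),round(r[2],1))
print('bench',np.nanmedian(P[300:310,260:320,2]))
comps((H>105)&(H<125)&(S>180)&(V>70),'blue')
comps((H>5)&(H<18)&(S>170)&(V>80),'orange')
comps(((H<4)|(H>176))&(S>150)&(V>80)&(np.mgrid[:384,:512][1]<300),'red',8)
comps((H>50)&(H<80)&(S>120)&(V>60),'green',8)
z=P[...,2]
win=np.zeros(z.shape,bool);win[180:245,280:370]=1
comps(win&(abs(z-70)<8),'unit',200)
win[:]=0;win[205:285,185:245]=1
comps(win&(z>14)&(z<90),'mould',200)
win[:]=0;win[150:200,205:250]=1
comps(win&(abs(z-102)<10),'holder',8)
comps((H>20)&(H<35)&(S>150)&(V>80),'yellow',8)
E
```

```text
bench -798.8329626086687
blue [130. 259.] 4009 z [ 1.  5. 16.] rect [510. 298.] [221. 163.] 9.8
blue [220. 299.] 36 z [ 8. 12. 17.] rect [321.  67.] [35.  7.] 87.2
orange [204. 230.] 333 z [31. 35. 68.] rect [524.  68.] [42. 71.] 77.9
orange [226. 229.] 318 z [31. 36. 67.] rect [510.   6.] [39. 70.] 76.4
orange [204. 260.] 363 z [32. 36. 67.] rect [436.  86.] [44. 67.] 75.0
red [228. 169.] 50 z [106. 109. 117.] rect [667. -43.] [23. 39.] 2.6
green [353. 207.] 80 z [82. 91. 95.] rect [ 457. -366.] [26. 30.] 68.3
unit [323. 213.] 1913 z [66. 70. 73.] rect [ 474. -292.] [212. 102.] 89.6
mould [215. 246.] 2902 z [17. 31. 66.] rect [472.  45.] [134. 194.] 77.4
holder [228. 171.] 168 z [ 96. 103. 110.] rect [662. -43.] [58. 41.] 88.1
yellow [370. 188.] 303 z [12. 19. 49.] rect [ 533. -473.] [69. 52.] 56.7
yellow [268. 238.] 323 z [13. 18. 49.] rect [ 455. -112.] [67. 44.] 30.8
```

```bash
python3 - <<'E'
import cv2
i=cv2.imread('pics/top0.png')[140:310,80:380]; cv2.imwrite('pics/crop0.png',cv2.resize(i,None,fx=2.6,fy=2.6,interpolation=cv2.INTER_CUBIC))
E
```

```text
(no output)
```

View pics/crop0.png

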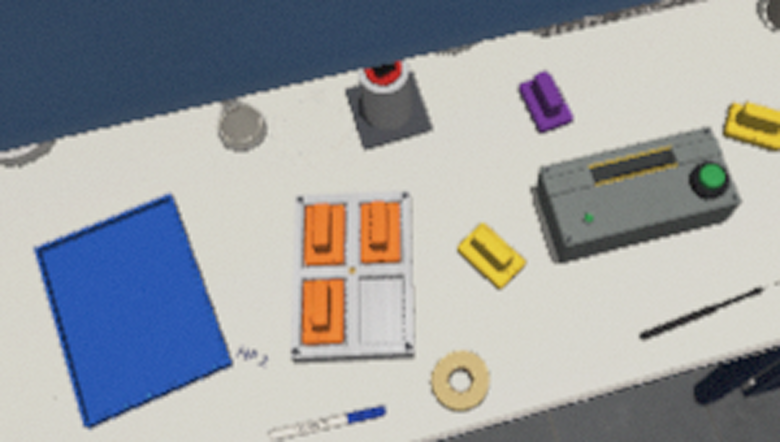

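```bash
cat >> h.py <<'E'
def go(*wps):
    "waypoints (x,y,z,ang of tool y deg): offsets cm / rotvec deg in tool axes from the present pose"
    s=sense(); q=s['ee_rot']; Rt=R.from_quat([q[1],q[2],q[3],q[0]]); p=s['eef_pos']; M=Rt.as_matrix()
    print('t',round(s['time_s'],2),'pos',p.round(1),'angy',round(np.degrees(np.arctan2(M[1,1],M[0,1])),2),'F',s['force'].round(1),'w',round(s['grip_width']*85.4,1),'gf',round(s['grip_force'],1),'j1,6',s['joints'][[0,5]].round(2))
    for x,y,z,a in wps:
        a=np.radians(a); Y=np.array([np.cos(a),np.sin(a),0]); Z=np.array([0,0,-1.]); G=np.stack([np.cross(Y,Z),Y,Z],1)
        o=M.T@(np.array([x,y,z])-p)/10; r=np.degrees(R.from_matrix(M.T@G).as_rotvec())
        print((x,y,z),'off',o.round(2).tolist(),'rot',r.round(2).tolist(),'rows',int(np.ceil(max(np.linalg.norm(o)/5,np.linalg.norm(r)/8.59))))
E
python3 - <<'E'
from h import *
go((480,45,300,77.4))
c=pickle.load(open('pics/top0.pkl','rb')); P=cloud(c)
k=P[178:200,160:188]; m=(k[...,2]>20); q=k[m]; print('flask',np.nanmedian(q,0).round(),np.nanmin(q,0).round(),np.nanmax(q,0).round())
E
```

```text
t 0.15 pos [116.5 511.8 303.5] angy 77.18 F [-0.3  0.  -0. ] w 85.1 gf 0.0 j1,6 [ 1.12 -0.22]
(480, 45, 300) off [-45.81, -37.45, 0.37] rot [-0.05, -0.01, -0.22] rows 12
flask [684. 133.  45.] [303.  56.  20.] [709. 163. 757.]
```

Request:
{"name": "step_arm", "arguments": {"plan": [{"offset": [-45.8,-37.4,0.4],"rot": [0,0,0],"gripper": 5},{"offset": [-45.8,-37.4,0.4],"rot": [0,0,0],"gripper": 5},{"offset": [-45.8,-37.4,0.4],"rot": [0,0,0],"gripper": 5},{"offset": [-45.8,-37.4,0.4],"rot": [0,0,0],"gripper": 5},{"offset": [-45.8,-37.4,0.4],"rot": [0,0,0],"gripper": 5},{"offset": [-45.8,-37.4,0.4],"rot": [0,0,0],"gripper": 5},{"offset": [-45.8,-37.4,0.4],"rot": [0,0,0],"gripper": 5},{"offset": [-45.8,-37.4,0.4],"rot": [0,0,0],"gripper": 5},{"offset": [-45.8,-37.4,0.4],"rot": [0,0,0],"gripper": 5},{"offset": [-45.8,-37.4,0.4],"rot": [0,0,0],"gripper": 5},{"offset": [-45.8,-37.4,0.4],"rot": [0,0,0],"gripper": 5},{"offset": [-45.8,-37.4,0.4],"rot": [0,0,0],"gripper": 5}]}}

```text
time_s: 1.35
eef_pos: [481.2, 43.2, 299.7]
ee_rot: [-0.0, 0.112, 0.994, -0.0]
force: [-0.6, 1.4, 0.1]
grip_width: 0.585
grip_force: 0.0
```

Request:
{"name": "step_arm", "arguments": {"plan": [{"offset": [0,0,0],"rot": [0,0,0],"gripper": 5},{"offset": [0,0,0],"rot": [0,0,0],"gripper": 5},{"offset": [0,0,0],"rot": [0,0,0],"gripper": 5}]}}

```text
time_s: 1.65
eef_pos: [479.6, 46.3, 299.9]
ee_rot: [-0.0, 0.111, 0.994, 0.0]
force: [0.0, -0.1, 0.5]
grip_width: 0.584
grip_force: 0.0
```

```bash
python3 - <<'E'
from h import *
go(); c=cam('wrist'); save(c,'wrist1')
hsv=cv2.cvtColor(c['color'],cv2.COLOR_RGB2HSV); H,S,V=[hsv[...,i].astype(int) for i in range(3)]
P=cloud(c); z=P[...,2]; o=(H>3)&(H<20)&(S>150)&(V>80)
for nm,m,zz in [('rib',o&(z>58),66),('base',o,34)]:
    n,l,st,ce=cv2.connectedComponentsWithStats(m.astype(np.uint8))
    for i in range(1,n):
        if st[i,4]<300: continue
        pts=np.array([ray(c,u,v,zz)[:2] for v,u in np.argwhere(l==i)],np.float32); r=cv2.minAreaRect(pts)
        print(nm,ce[i].round(),st[i,4],np.nanmedian(z[l==i]).round(1),np.round(r[0],1),np.round(r[1],1),round(r[2],1))
E
```

```text
t 1.65 pos [479.6  46.3 299.9] angy 77.22 F [ 0.  -0.1  0.5] w 49.8 gf 0.0 j1,6 [-0.15 -1.5 ]
rib [290. 117.] 960 65.5 [436.4  87.1] [17.6 48.9] 77.4
rib [227. 203.] 746 65.4 [508.4   6.1] [17.6 49.5] 77.5
rib [288. 203.] 738 65.4 [522.1  68. ] [17.8 50.5] 76.7
base [287. 113.] 2855 34.2 [436.3  87.1] [45.  69.4] 77.6
base [230. 193.] 2322 34.1 [510.3   5.4] [45.5 75.5] 77.3
base [285. 193.] 2312 34.1 [524.4  67.5] [44.7 75.6] 77.6
```

View pics/wrist1.png

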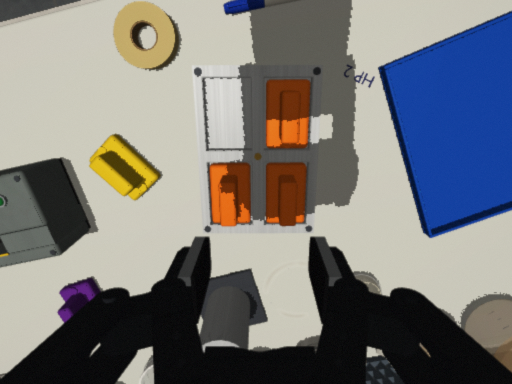

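The wrist view confirms three castings in the mould: (285,193), (230,193) and (287,113). The upper-left cavity is empty. Rib positions agree with the top view to within 2 mm.

```bash
python3 - <<'E'
from h import *
go((523,67.5,150,77.4),(523,67.5,111,77.4))
E
```

```text
t 1.7 pos [479.6  46.5 300. ] angy 77.25 F [ 0.9  0.4 -0.1] w 50.0 gf 0.0 j1,6 [-0.15 -1.5 ]
(523, 67.5, 150) off [-3.77, 3.01, 15.0] rot [0.01, -0.01, -0.15] rows 4
(523, 67.5, 111) off [-3.77, 3.01, 18.9] rot [0.01, -0.01, -0.15] rows 4
```

Request:
{"name": "step_arm", "arguments": {"plan": [{"offset": [-3.8,3.0,12],"rot": [0,0,0],"gripper": 4.5},{"offset": [-3.8,3.0,12],"rot": [0,0,0],"gripper": 4.5},{"offset": [-3.8,3.0,12],"rot": [0,0,0],"gripper": 4.5},{"offset": [-3.8,3.0,16],"rot": [0,0,0],"gripper": 4.5},{"offset": [-3.8,3.0,18.9],"rot": [0,0,0],"gripper": 4.5},{"offset": [-3.8,3.0,18.9],"rot": [0,0,0],"gripper": 4.5},{"offset": [-3.8,3.0,18.9],"rot": [0,0,0],"gripper": 4.5}], "squeeze": 60}}

```text
time_s: 2.4
eef_pos: [523.9, 67.0, 111.9]
ee_rot: [0.0, 0.111, 0.994, 0.0]
force: [0.0, 0.1, 0.9]
grip_width: 0.528
grip_force: 0.0
```

Request:
{"name": "step_arm", "arguments": {"plan": [{"offset": [0,0,0],"rot": [0,0,0],"gripper": 1},{"offset": [0,0,0],"rot": [0,0,0],"gripper": 1},{"offset": [0,0,0],"rot": [0,0,0],"gripper": 1},{"offset": [0,0,0],"rot": [0,0,0],"gripper": 1},{"offset": [0,0,0],"rot": [0,0,0],"gripper": 1},{"offset": [0,0,0],"rot": [0,0,0],"gripper": 1}]}}

```text
time_s: 3.0
eef_pos: [524.5, 66.5, 112.7]
ee_rot: [0.002, 0.112, 0.994, 0.0]
force: [-0.1, 1.1, 7.6]
grip_width: 0.2
grip_force: 59.5
```

```bash
python3 - <<'E'
from h import *
go((523,67.5,180,77.4),(553,343,180,99.8),(553,343,98,99.8))
E
```

```text
t 3.0 pos [524.5  66.5 112.7] angy 77.18 F [-0.1  1.1  7.6] w 17.1 gf 59.5 j1,6 [-0.1  -1.44]
(523, 67.5, 180) off [0.15, 0.07, -6.73] rot [0.03, 0.18, -0.22] rows 2
(553, 343, 180) off [3.34, 27.6, -6.72] rot [-0.01, 0.18, -22.62] rows 6
(553, 343, 98) off [3.36, 27.59, 1.48] rot [-0.01, 0.18, -22.62] rows 6
```

Request:
{"name": "step_arm", "arguments": {"plan": [{"offset": [0,0,-3],"rot": [0,0,0],"gripper": 1},{"offset": [0,0,-6],"rot": [0,0,0],"gripper": 1},{"offset": [0.3,3,-8],"rot": [0,0,-3],"gripper": 1},{"offset": [0.8,7,-8],"rot": [0,0,-7],"gripper": 1},{"offset": [1.5,12,-8],"rot": [0,0,-12],"gripper": 1},{"offset": [2.3,17,-8],"rot": [0,0,-17],"gripper": 1},{"offset": [3,22,-8],"rot": [0,0,-22.4],"gripper": 1},{"offset": [3.3,26,-8],"rot": [0,0,-22.4],"gripper": 1},{"offset": [3.3,27.6,-8],"rot": [0,0,-22.4],"gripper": 1},{"offset": [3.3,27.6,-7.5],"rot": [0,0,-22.4],"gripper": 1},{"offset": [3.3,27.6,-4],"rot": [0,0,-22.4],"gripper": 1},{"offset": [3.3,27.6,-2],"rot": [0,0,-22.4],"gripper": 1}]}}

```text
time_s: 4.2
eef_pos: [552.3, 341.5, 129.1]
ee_rot: [-0.001, -0.083, 0.997, -0.0]
force: [-0.2, 0.1, -2.0]
grip_width: 0.195
grip_force: 59.1
```

```bash
python3 - <<'E'
from h import *
go((553,343,99.3,99.8))
c=cam('wrist'); save(c,'w2')
E
```

```text
t 4.2 pos [552.3 341.5 129.1] angy 99.54 F [-0.2  0.1 -2. ] w 16.7 gf 59.1 j1,6 [ 0.37 -1.36]
(553, 343, 99.3) off [-0.1, 0.14, 2.98] rot [-0.04, -0.11, -0.26] rows 1
```

View pics/w2.png

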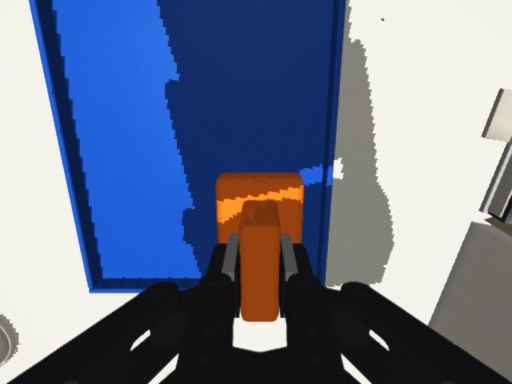

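The casting is held upright at (260,240), inside the tray walls. I'll lower it and let go.

Request:
{"name": "step_arm", "arguments": {"plan": [{"offset": [0,0,2],"rot": [0,0,0],"gripper": 1},{"offset": [0,0,3],"rot": [0,0,0],"gripper": 1},{"offset": [0,0,3.1],"rot": [0,0,0],"gripper": 1},{"offset": [0,0,3.1],"rot": [0,0,0],"gripper": 1},{"offset": [0,0,3.1],"rot": [0,0,0],"gripper": 4.5},{"offset": [0,0,3.1],"rot": [0,0,0],"gripper": 4.5},{"offset": [0,0,3.0],"rot": [0,0,0],"gripper": 4.5},{"offset": [0,0,0],"rot": [0,0,0],"gripper": 4.5},{"offset": [0,0,-5],"rot": [0,0,0],"gripper": 4.5},{"offset": [0,0,-6],"rot": [0,0,0],"gripper": 4.5}]}}

```text
time_s: 5.25
eef_pos: [554.4, 343.6, 197.2]
ee_rot: [0.005, -0.084, 0.996, 0.001]
force: [0.3, 0.6, 0.5]
grip_width: 0.523
grip_force: 0.0
```

```bash
python3 - <<'E'
from h import *
go((509.5,5.8,180,77.4),(509.5,5.8,113,77.4))
E
```

```text
t 5.25 pos [554.4 343.6 197.2] angy 99.59 F [0.3 0.6 0.5] w 44.7 gf 0.0 j1,6 [ 0.38 -1.36]
(509.5, 5.8, 180) off [10.07, -32.56, 1.56] rot [0.22, 0.51, 22.19] rows 7
(509.5, 5.8, 113) off [10.13, -32.57, 8.26] rot [0.22, 0.51, 22.19] rows 8
```

Request:
{"name": "step_arm", "arguments": {"plan": [{"offset": [1.5,-5,0],"rot": [0,0,4],"gripper": 4.5},{"offset": [3,-10,0],"rot": [0,0,8],"gripper": 4.5},{"offset": [4.5,-15,0],"rot": [0,0,12],"gripper": 4.5},{"offset": [6,-19.5,0],"rot": [0,0,16],"gripper": 4.5},{"offset": [7.5,-24,0],"rot": [0,0,20],"gripper": 4.5},{"offset": [9,-28.5,0.6],"rot": [0,0,22.2],"gripper": 4.5},{"offset": [10.1,-32.6,1.2],"rot": [0,0,22.2],"gripper": 4.5},{"offset": [10.1,-32.6,1.2],"rot": [0,0,22.2],"gripper": 4.5},{"offset": [10.1,-32.6,1.2],"rot": [0,0,22.2],"gripper": 4.5},{"offset": [10.1,-32.6,1.2],"rot": [0,0,22.2],"gripper": 4.5}]}}

```text
time_s: 6.25
eef_pos: [507.7, 5.5, 179.1]
ee_rot: [0.0, 0.109, 0.994, 0.0]
force: [0.2, 0.2, -0.5]
grip_width: 0.531
grip_force: 0.0
```

```bash
python3 - <<'E'
from h import *
go((509.5,5.8,113,77.4))
E
```

```text
t 6.25 pos [507.7   5.5 179.1] angy 77.44 F [ 0.2  0.2 -0.5] w 45.4 gf 0.0 j1,6 [-0.22 -1.57]
(509.5, 5.8, 113) off [-0.17, 0.07, 6.61] rot [0.01, 0.02, 0.04] rows 2
```

Request:
{"name": "step_arm", "arguments": {"plan": [{"offset": [-0.2,0.1,3],"rot": [0,0,0],"gripper": 4.5},{"offset": [-0.2,0.1,6],"rot": [0,0,0],"gripper": 4.5},{"offset": [-0.2,0.1,6.6],"rot": [0,0,0],"gripper": 4.5},{"offset": [-0.2,0.1,6.6],"rot": [0,0,0],"gripper": 1},{"offset": [-0.2,0.1,6.6],"rot": [0,0,0],"gripper": 1},{"offset": [-0.2,0.1,6.6],"rot": [0,0,0],"gripper": 1},{"offset": [-0.2,0.1,6.6],"rot": [0,0,0],"gripper": 1},{"offset": [-0.2,0.1,6.6],"rot": [0,0,0],"gripper": 1},{"offset": [-0.2,0.1,5],"rot": [0,0,0],"gripper": 1},{"offset": [-0.2,0.1,2],"rot": [0,0,0],"gripper": 1},{"offset": [-0.2,0.1,-1.0],"rot": [0,0,0],"gripper": 1},{"offset": [-0.2,0.1,-1.0],"rot": [0,0,0],"gripper": 1}]}}

```text
time_s: 7.45
eef_pos: [511.1, 4.9, 192.9]
ee_rot: [0.004, 0.11, 0.994, -0.0]
force: [1.4, 0.0, -1.2]
grip_width: 0.199
grip_force: 60.0
```

```bash
python3 - <<'E'
from h import *
go((565.6,270.1,190,99.8),(565.6,270.1,100,99.8))
E
```

```text
t 7.45 pos [511.1   4.9 192.9] angy 77.38 F [ 1.4  0.  -1.2] w 17.0 gf 60.0 j1,6 [-0.22 -1.57]
(565.6, 270.1, 190) off [0.48, 27.07, 0.28] rot [-0.09, 0.43, -22.42] rows 6
(565.6, 270.1, 100) off [0.54, 27.07, 9.28] rot [-0.09, 0.43, -22.42] rows 6
```

Request:
{"name": "step_arm", "arguments": {"plan": [{"offset": [0.1,4,0],"rot": [0,0,-4],"gripper": 1},{"offset": [0.2,8.5,0],"rot": [0,0,-9],"gripper": 1},{"offset": [0.3,13,0],"rot": [0,0,-14],"gripper": 1},{"offset": [0.4,18,0],"rot": [0,0,-19],"gripper": 1},{"offset": [0.5,23,0],"rot": [0,0,-22.4],"gripper": 1},{"offset": [0.5,27.1,0],"rot": [0,0,-22.4],"gripper": 1},{"offset": [0.5,27.1,0],"rot": [0,0,-22.4],"gripper": 1},{"offset": [0.5,27.1,3],"rot": [0,0,-22.4],"gripper": 1},{"offset": [0.5,27.1,5],"rot": [0,0,-22.4],"gripper": 1},{"offset": [0.5,27.1,6],"rot": [0,0,-22.4],"gripper": 1},{"offset": [0.5,27.1,6],"rot": [0,0,-22.4],"gripper": 1}]}}

```text
time_s: 8.55
eef_pos: [563.6, 270.1, 127.5]
ee_rot: [-0.001, -0.085, 0.996, -0.0]
force: [0.3, 0.4, -0.5]
grip_width: 0.196
grip_force: 59.9
```

```bash
python3 - <<'E'
from h import *
go((565.6,270.1,99.5,99.8)); c=cam('wrist'); save(c,'w3')
E
```

```text
t 8.55 pos [563.6 270.1 127.5] angy 99.74 F [ 0.3  0.4 -0.5] w 16.7 gf 59.9 j1,6 [ 0.26 -1.48]
(565.6, 270.1, 99.5) off [-0.21, -0.03, 2.8] rot [-0.02, -0.16, -0.06] rows 1
```

View pics/w3.png

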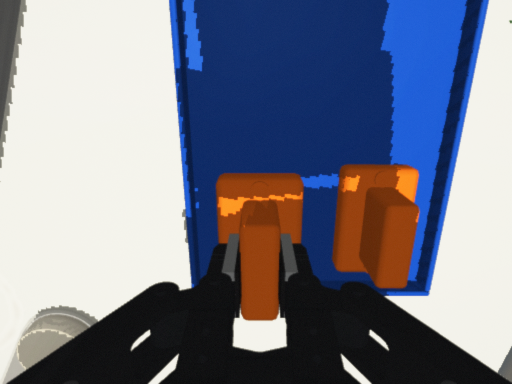

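The second casting is held at (260,230), and the first stands flat at (375,220), rib up. I'll set the second one down.

Request:
{"name": "step_arm", "arguments": {"plan": [{"offset": [0,0,2],"rot": [0,0,0],"gripper": 1},{"offset": [0,0,2.7],"rot": [0,0,0],"gripper": 1},{"offset": [0,0,2.8],"rot": [0,0,0],"gripper": 1},{"offset": [0,0,2.8],"rot": [0,0,0],"gripper": 1},{"offset": [0,0,2.8],"rot": [0,0,0],"gripper": 4.5},{"offset": [0,0,2.8],"rot": [0,0,0],"gripper": 4.5},{"offset": [0,0,2.7],"rot": [0,0,0],"gripper": 4.5},{"offset": [0,0,-1],"rot": [0,0,0],"gripper": 4.5},{"offset": [0,0,-6],"rot": [0,0,0],"gripper": 4.5},{"offset": [0,0,-6],"rot": [0,0,0],"gripper": 4.5},{"offset": [0,0,-6],"rot": [0,0,0],"gripper": 4.5}]}}

```text
time_s: 9.7
eef_pos: [564.3, 270.8, 190.1]
ee_rot: [0.001, -0.085, 0.996, 0.0]
force: [-0.1, 0.7, -1.1]
grip_width: 0.527
grip_force: 0.0
```

```bash
python3 - <<'E'
from h import *
go((436.4,87.1,180,77.4))
E
```

```text
t 9.7 pos [564.3 270.8 190.1] angy 99.78 F [-0.1  0.7 -1.1] w 45.0 gf 0.0 j1,6 [ 0.26 -1.48]
(436.4, 87.1, 180) off [15.73, -15.93, 0.97] rot [0.04, 0.14, 22.38] rows 5
```

Request:
{"name": "step_arm", "arguments": {"plan": [{"offset": [3,-3,0],"rot": [0,0,4],"gripper": 4.5},{"offset": [6,-6,0.5],"rot": [0,0,10],"gripper": 4.5},{"offset": [9,-9,1],"rot": [0,0,16],"gripper": 4.5},{"offset": [12,-12,1],"rot": [0,0,22.4],"gripper": 4.5},{"offset": [15.7,-15.9,1],"rot": [0,0,22.4],"gripper": 4.5},{"offset": [15.7,-15.9,1],"rot": [0,0,22.4],"gripper": 4.5},{"offset": [15.7,-15.9,1],"rot": [0,0,22.4],"gripper": 4.5},{"offset": [15.7,-15.9,1],"rot": [0,0,22.4],"gripper": 4.5}]}}

```text
time_s: 10.5
eef_pos: [436.7, 87.8, 178.6]
ee_rot: [-0.0, 0.11, 0.994, 0.0]
force: [0.6, 0.2, 0.0]
grip_width: 0.525
grip_force: 0.0
```

```bash
python3 - <<'E'
from h import *
go((436.4,87.1,113,77.4))
c=cam('wrist'); save(c,'w4')
hsv=cv2.cvtColor(c['color'],cv2.COLOR_RGB2HSV); H,S,V=[hsv[...,i].astype(int) for i in range(3)]
P=cloud(c); z=P[...,2]; k=(H>3)&(H<20)&(S>150)&(V>60)&(z>60)&(z<72); print(k.sum(),np.nanmedian(P[k],0))
E
```

```text
t 10.5 pos [436.7  87.8 178.6] angy 77.39 F [0.6 0.2 0. ] w 44.9 gf 0.0 j1,6 [-0.07 -1.42]
(436.4, 87.1, 113) off [0.02, -0.07, 6.56] rot [0.01, -0.02, -0.01] rows 2
1974 [434.06680303  87.70782651  65.39838275]
```

Still in place; grasp and lift.

Request:
{"name": "step_arm", "arguments": {"plan": [{"offset": [0,0,3],"rot": [0,0,0],"gripper": 4.5},{"offset": [0,0,6],"rot": [0,0,0],"gripper": 4.5},{"offset": [0,0,6.6],"rot": [0,0,0],"gripper": 4.5},{"offset": [0,0,6.6],"rot": [0,0,0],"gripper": 1},{"offset": [0,0,6.6],"rot": [0,0,0],"gripper": 1},{"offset": [0,0,6.6],"rot": [0,0,0],"gripper": 1},{"offset": [0,0,6.6],"rot": [0,0,0],"gripper": 1},{"offset": [0,0,6.6],"rot": [0,0,0],"gripper": 1},{"offset": [0,0,5],"rot": [0,0,0],"gripper": 1},{"offset": [0,0,2],"rot": [0,0,0],"gripper": 1},{"offset": [0,0,-1.0],"rot": [0,0,0],"gripper": 1},{"offset": [0,0,-1.0],"rot": [0,0,0],"gripper": 1}]}}

```text
time_s: 11.75
eef_pos: [437.6, 87.3, 192.3]
ee_rot: [0.004, 0.11, 0.994, 0.0]
force: [0.2, -0.4, -2.2]
grip_width: 0.2
grip_force: 59.4
```

```bash
python3 - <<'E'
from h import *
go((467,253,190,99.8))
E
```

```text
t 11.75 pos [437.6  87.3 192.3] angy 77.38 F [ 0.2 -0.4 -2.2] w 17.1 gf 59.4 j1,6 [-0.07 -1.42]
(467, 253, 190) off [0.76, 16.81, 0.24] rot [-0.02, 0.4, -22.42] rows 4
```

Request:
{"name": "step_arm", "arguments": {"plan": [{"offset": [0.1,4,0],"rot": [0,0,-6],"gripper": 1},{"offset": [0.3,8,0],"rot": [0,0,-12],"gripper": 1},{"offset": [0.5,12,0],"rot": [0,0,-18],"gripper": 1},{"offset": [0.7,16,0],"rot": [0,0,-22.4],"gripper": 1},{"offset": [0.7,16.8,0],"rot": [0,0,-22.4],"gripper": 1},{"offset": [0.7,16.8,0],"rot": [0,0,-22.4],"gripper": 1},{"offset": [0.7,16.8,3],"rot": [0,0,-22.4],"gripper": 1},{"offset": [0.7,16.8,5],"rot": [0,0,-22.4],"gripper": 1},{"offset": [0.7,16.8,6],"rot": [0,0,-22.4],"gripper": 1},{"offset": [0.7,16.8,6],"rot": [0,0,-22.4],"gripper": 1}]}}

```text
time_s: 12.75
eef_pos: [465.8, 251.7, 127.9]
ee_rot: [-0.001, -0.084, 0.996, -0.0]
force: [-0.0, -0.0, -0.9]
grip_width: 0.197
grip_force: 39.3
```

```bash
python3 - <<'E'
from h import *
go((467,253,99.5,99.8)); c=cam('wrist'); save(c,'w5')
E
```

```text
t 12.75 pos [465.8 251.7 127.9] angy 99.69 F [-0.  -0.  -0.9] w 16.9 gf 39.3 j1,6 [ 0.27 -1.47]
(467, 253, 99.5) off [-0.14, 0.11, 2.84] rot [-0.02, -0.15, -0.11] rows 1
```

View pics/w5.png

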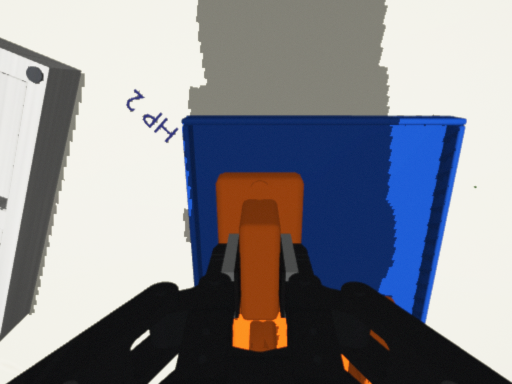

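The third casting is still held at (260,240), but the grip has fallen to 39 N, so I'll lower it now.

Request:
{"name": "step_arm", "arguments": {"plan": [{"offset": [0,0,2],"rot": [0,0,0],"gripper": 1},{"offset": [0,0,2.7],"rot": [0,0,0],"gripper": 1},{"offset": [0,0,2.8],"rot": [0,0,0],"gripper": 1},{"offset": [0,0,2.8],"rot": [0,0,0],"gripper": 1},{"offset": [0,0,2.8],"rot": [0,0,0],"gripper": 4.5},{"offset": [0,0,2.8],"rot": [0,0,0],"gripper": 4.5},{"offset": [0,0,2.7],"rot": [0,0,0],"gripper": 4.5},{"offset": [0,0,-1],"rot": [0,0,0],"gripper": 4.5},{"offset": [0,0,-6],"rot": [0,0,0],"gripper": 4.5},{"offset": [0,0,-9],"rot": [0,0,0],"gripper": 4.5},{"offset": [0,0,-12],"rot": [0,0,0],"gripper": 4.5},{"offset": [0,0,-12],"rot": [0,0,0],"gripper": 4.5}]}}

```text
time_s: 14.0
eef_pos: [467.2, 253.2, 253.2]
ee_rot: [0.004, -0.085, 0.996, 0.001]
force: [0.1, -0.0, -0.1]
grip_width: 0.526
grip_force: 0.0
```

```bash
cat > chk.py <<'E'
from h import *
# castings in the tray frame, from the top camera
c=cam('top'); save(c,'topl')
P=cloud(c); z=P[...,2]; hsv=cv2.cvtColor(c['color'],cv2.COLOR_RGB2HSV); H,S,V=[hsv[...,i].astype(int) for i in range(3)]
m=((H>3)&(H<20)&(S>150)&(V>50)).astype(np.uint8); n,l,st,ce=cv2.connectedComponentsWithStats(m)
a=np.radians(9.8); A=np.array([[np.cos(a),np.sin(a)],[-np.sin(a),np.cos(a)]])
for i in range(1,n):
    if st[i,4]<60: continue
    k=l==i; b=k&(z<30); pts=np.array([ray(c,u,v,20)[:2] for v,u in np.argwhere(b)],np.float32); r=cv2.minAreaRect(pts)
    print(ce[i].round(),st[i,4],'z',np.nanpercentile(z[k],[5,50,95]).round(),np.round(r[0]),np.round(r[1]),round(r[2]),'tray',(A@(np.array(r[0])-[510,298])).round())
k=((H<4)|(H>176))&(S>150)&(V>60)&(abs(P[...,0]-660)<60)&(abs(P[...,1]+43)<50); print('red',k.sum(),np.nanmedian(P[k],0).round())
E
python3 chk.py; python3 - <<'E'
from h import *
go((640,-43,330,90))
E
```

```text
[147. 265.] 340 z [17. 23. 55.] [467. 251.] [73. 40.] 10 tray [-50. -39.]
red 55 [665. -42. 110.]
t 14.05 pos [466.6 252.9 250.7] angy 99.78 F [-0.5 -0.  -0.7] w 45.3 gf 0.0 j1,6 [ 0.28 -1.47]
(640, -43, 330) off [-12.09, -32.11, -7.9] rot [0.04, 0.22, 9.78] rows 8
```

Request:
{"name": "step_arm", "arguments": {"plan": [{"offset": [-2,-5,-2],"rot": [0,0,3],"gripper": 6},{"offset": [-4,-9.5,-4],"rot": [0,0,6],"gripper": 6},{"offset": [-6,-14,-6],"rot": [0,0,9.8],"gripper": 6},{"offset": [-8,-18.5,-8],"rot": [0,0,9.8],"gripper": 6},{"offset": [-9.5,-23,-8],"rot": [0,0,9.8],"gripper": 6},{"offset": [-11,-27.5,-8],"rot": [0,0,9.8],"gripper": 6},{"offset": [-12,-32.1,-8],"rot": [0,0,9.8],"gripper": 6},{"offset": [-12,-32.1,-8],"rot": [0,0,9.8],"gripper": 6},{"offset": [-12,-32.1,-8],"rot": [0,0,9.8],"gripper": 6},{"offset": [-12,-32.1,-8],"rot": [0,0,9.8],"gripper": 6}]}}

```text
time_s: 15.05
eef_pos: [638.7, -42.1, 328.2]
ee_rot: [-0.001, -0.0, 1.0, 0.0]
force: [-0.4, 0.3, -0.4]
grip_width: 0.7
grip_force: 0.0
```

```bash
python3 chk.py; python3 - <<'E'
from h import *
go(); c=cam('wrist'); save(c,'w6'); P=cloud(c); z=P[...,2]
def rect(m,zz,nm):
    n,l,st,ce=cv2.connectedComponentsWithStats(m.astype(np.uint8)); 
    for i in range(1,n):
        if st[i,4]<150: continue
        pts=np.array([ray(c,u,v,zz)[:2] for v,u in np.argwhere(l==i)],np.float32); r=cv2.minAreaRect(pts)
        print(nm,ce[i].round(),st[i,4],np.round(r[0],1),np.round(r[1],1),round(r[2],1), np.nanmedian(P[l==i],0).round(1))
near=(abs(P[...,0]-664)<60)&(abs(P[...,1]+43)<60)
rect(near&(z>143)&(z<160),151,'grip top'); rect(near&(z>97)&(z<118),110,'collar'); rect(near&(z<20)&(z>-3)&(c['color'].max(-1)<120),8,'plate')
E
```

```text
red 0 [nan nan nan]
t 15.1 pos [638.6 -41.7 328.6] angy 90.06 F [0.1 0.4 0. ] w 60.1 gf 0.0 j1,6 [-0.25 -1.82]
grip top [258. 225.] 720 [673.9 -42.6] [26.2 24. ] 18.1 [674.  -42.2 150.7]
collar [258. 199.] 1637 [669.7 -42.6] [52.9 56.2] 2.0 [664.9 -42.3 102.4]
plate [268. 163.] 3124 [661.  -35.9] [115.1 103.5] 2.0 [649.  -23.6   5. ]
  return np.nanmean(a, axis, out=out, keepdims=keepdims)
```

View pics/w6.png

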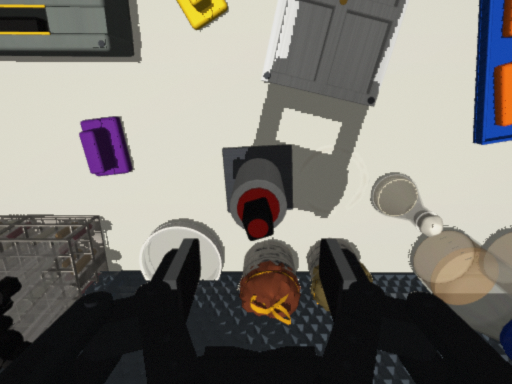

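The probe's black grip is at (258,228) on its red collar, with glass bottles behind it at (270,290). The flask is at right, (400,200). No finger obstacles are visible at grip level, but I'll check the heights nearby.

```bash
python3 - <<'E'
from h import *
c=pickle.load(open('pics/w6.pkl','rb')); P=cloud(c); z=P[...,2]
near=np.hypot(P[...,0]-668,P[...,1]+43)<45
k=near&(z>100)&(z<105); (x,y),r=cv2.minEnclosingCircle(P[k][:,:2].astype(np.float32)); print('rim',x,y,r,k.sum())
q=P[k][:,:2]; A=np.c_[2*q,np.ones(len(q))]; # outermost pts near +-y
print('rim y ext',np.percentile(q[:,1],[1,99]),'x',np.percentile(q[:,0],[1,99]))
k=near&(z>106)&(z<112); q=P[k]; print('collar',np.percentile(q,[2,98],axis=0).round(1),k.sum())
k=near&(z>149)&(z<153); r=cv2.minAreaRect(P[k][:,:2].astype(np.float32)); print('griptop',r,k.sum())
for z0 in (60,100,150):
    k=(z>z0)&(np.hypot(P[...,0]-670,P[...,1]+43)<140)&(np.hypot(P[...,0]-670,P[...,1]+43)>36)&(z<230)&(P[...,0]>560)
    q=P[k]; 
    if len(q): print(z0,len(q),q.min(0).round(),q.max(0).round())
m=(P[...,1]>40)&(z>30)&(P[...,1]<200)&(abs(P[...,0]-690)<60); q=P[m]; print('flask',np.median(q,0).round(),q.min(0).round(),q.max(0).round())
m=(z>3)&(z<8)&near|((abs(P[...,0]-664)<70)&(abs(P[...,1]+43)<70)&(c['color'].max(-1)<75)&(abs(z-5)<4)); q=P[m]; print('plate',np.percentile(q,[1,99],axis=0).round(1))
E
```

```text
rim 676.2470092773438 -42.28734588623047 29.751237869262695 904
rim y ext [-71.03635734 -13.69981461] x [647.95763667 698.55494189]
collar [[655.8 -62.6 106.2]
 [686.3 -22.2 110.5]] 582
griptop ((676.1414184570312, -42.24363708496094), (22.89969253540039, 23.081281661987305), 17.935321807861328) 585
60 2833 [760. -69.  60.] [810.  33. 121.]
100 607 [779. -52. 100.] [809.  -7. 121.]
flask [691. 132.  63.] [673. 115.  30.] [750. 200. 111.]
plate [[630.7 -86.2   3.4]
 [714.5   2.9   7.5]]
```

```bash
cat > chk2.py <<'E'
from h import *
for nm in ('scene','top'):
    c=cam(nm); save(c,nm+'l')
    P=cloud(c); z=P[...,2]; hsv=cv2.cvtColor(c['color'],cv2.COLOR_RGB2HSV); H,S,V=[hsv[...,i].astype(int) for i in range(3)]
    m=((H>3)&(H<20)&(S>150)&(V>40)&(z>8)&(z<75)&(P[...,0]<640)).astype(np.uint8); n,l,st,ce=cv2.connectedComponentsWithStats(m)
    a=np.radians(9.8); A=np.array([[np.cos(a),np.sin(a)],[-np.sin(a),np.cos(a)]])
    for i in range(1,n):
        if st[i,4]<25: continue
        k=l==i; t=k&(z>46); q=np.nanmedian(P[t],0) if t.sum()>5 else np.nanmedian(P[k],0)
        print(nm,ce[i].round(),st[i,4],'z',np.nanpercentile(z[k],[5,50,98]).round(),'rib',q.round(),'tray',(A@(q[:2]-[510,298])).round())
E
python3 chk2.py; python3 - <<'E'
from h import *
go((676,-42.3,230,108),(676,-42.3,186,108))
E
```

```text
scene [186. 174.] 455 z [13. 27. 54.] rib [529. 259.  51.] tray [ 12. -42.]
top [135. 226.] 46 z [18. 43. 54.] rib [582. 269.  51.] tray [ 66. -41.]
t 15.25 pos [638.7 -41.9 329.2] angy 90.07 F [ 0.1  0.1 -0.2] w 60.4 gf 0.0 j1,6 [-0.25 -1.82]
(676, -42.3, 230) off [-3.72, -0.05, 9.92] rot [-0.0, 0.02, -17.93] rows 3
(676, -42.3, 186) off [-3.72, -0.05, 14.32] rot [-0.0, 0.02, -17.93] rows 3
```

```bash
python3 - <<'E'
import cv2
i=cv2.imread('pics/scenel.png')[130:240,120:300]; j=cv2.imread('pics/topl.png')[190:320,70:260]
import numpy as np
i=cv2.resize(i,(390,260),interpolation=cv2.INTER_CUBIC); j=cv2.resize(j,(390,260),interpolation=cv2.INTER_CUBIC)
cv2.imwrite('pics/two.png',np.hstack([i,j]))
E
```

```text
(no output)
```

View pics/two.png

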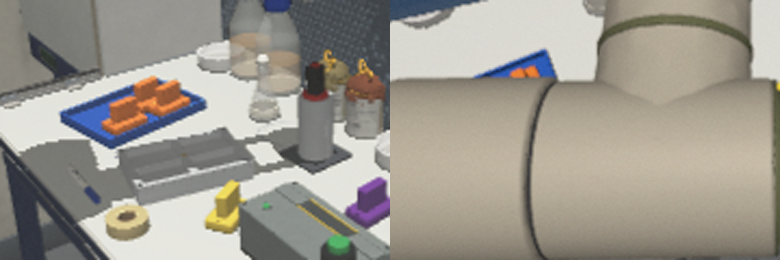

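The scene crop shows all three castings upright in the tray (145–185, 90–120), the mould empty and the probe in its holder. Next I grasp the probe.

Request:
{"name": "step_arm", "arguments": {"plan": [{"offset": [-2,0,3],"rot": [0,0,-6],"gripper": 5},{"offset": [-3.7,0,6],"rot": [0,0,-12],"gripper": 5},{"offset": [-3.7,0,9],"rot": [0,0,-18],"gripper": 5},{"offset": [-3.7,0,9],"rot": [0,0,-18],"gripper": 5},{"offset": [-3.7,0,9],"rot": [0,0,-18],"gripper": 5},{"offset": [-3.7,0,12],"rot": [0,0,-18],"gripper": 5},{"offset": [-3.7,0,14.3],"rot": [0,0,-18],"gripper": 5},{"offset": [-3.7,0,14.3],"rot": [0,0,-18],"gripper": 5},{"offset": [-3.7,0,14.3],"rot": [0,0,-18],"gripper": 5}], "squeeze": 100}}

```text
time_s: 16.15
eef_pos: [676.6, -43.1, 188.5]
ee_rot: [0.001, -0.156, 0.988, -0.001]
force: [0.3, -0.4, 0.2]
grip_width: 0.587
grip_force: 0.0
```

Request:
{"name": "step_arm", "arguments": {"plan": [{"offset": [0,0,0],"rot": [0,0,0],"gripper": 1.5},{"offset": [0,0,0],"rot": [0,0,0],"gripper": 1.5},{"offset": [0,0,0],"rot": [0,0,0],"gripper": 1.5},{"offset": [0,0,0],"rot": [0,0,0],"gripper": 1.5},{"offset": [0,0,0],"rot": [0,0,0],"gripper": 1.5}]}}

```text
time_s: 16.65
eef_pos: [676.6, -43.2, 188.2]
ee_rot: [0.002, -0.156, 0.988, -0.001]
force: [-0.6, 0.5, 6.6]
grip_width: 0.266
grip_force: 98.5
```

```bash
python3 - <<'E'
from h import *
go((676,-42.3,300,108),(497,-292,300,90))
E
```

```text
t 16.65 pos [676.6 -43.2 188.2] angy 107.96 F [-0.6  0.5  6.6] w 22.7 gf 98.5 j1,6 [-0.24 -2.12]
(676, -42.3, 300) off [-0.01, 0.09, -11.18] rot [-0.1, 0.18, -0.04] rows 3
(497, -292, 300) off [24.72, -18.14, -11.22] rot [-0.07, 0.19, 17.96] rows 7
```

Request:
{"name": "step_arm", "arguments": {"plan": [{"offset": [0,0,-2.5],"rot": [0,0,0],"gripper": 1.5},{"offset": [0,0,-6],"rot": [0,0,0],"gripper": 1.5},{"offset": [0,0,-10],"rot": [0,0,0],"gripper": 1.5},{"offset": [0,0,-12.5],"rot": [0,0,0],"gripper": 1.5},{"offset": [0,0,-12.5],"rot": [0,0,0],"gripper": 1.5},{"offset": [0,0,-12.5],"rot": [0,0,0],"gripper": 1.5}]}}

```text
time_s: 17.25
eef_pos: [675.8, -43.2, 310.6]
ee_rot: [-0.0, -0.156, 0.988, 0.0]
force: [0.3, 0.9, -1.9]
grip_width: 0.263
grip_force: 97.9
```

Request:
{"name": "step_arm", "arguments": {"plan": [{"offset": [3,-2.2,0],"rot": [0,0,2],"gripper": 1.5},{"offset": [6,-4.4,0],"rot": [0,0,4],"gripper": 1.5},{"offset": [9,-6.6,0],"rot": [0,0,6],"gripper": 1.5},{"offset": [12,-8.8,0],"rot": [0,0,8],"gripper": 1.5},{"offset": [15,-11,0],"rot": [0,0,10],"gripper": 1.5},{"offset": [18,-13.2,0],"rot": [0,0,12],"gripper": 1.5},{"offset": [21,-15.4,0],"rot": [0,0,14],"gripper": 1.5},{"offset": [23,-17,0],"rot": [0,0,16],"gripper": 1.5},{"offset": [24.7,-18.1,0],"rot": [0,0,18],"gripper": 1.5},{"offset": [24.7,-18.1,0],"rot": [0,0,18],"gripper": 1.5},{"offset": [24.7,-18.1,0],"rot": [0,0,18],"gripper": 1.5},{"offset": [24.7,-18.1,0],"rot": [0,0,18],"gripper": 1.5}]}}

```text
time_s: 18.45
eef_pos: [497.3, -290.8, 310.2]
ee_rot: [-0.0, -0.0, 1.0, 0.0]
force: [-1.1, 0.4, -1.6]
grip_width: 0.268
grip_force: 98.0
```

```bash
python3 - <<'E'
from h import *
go(); c=cam('wrist'); save(c,'w7')
hsv=cv2.cvtColor(c['color'],cv2.COLOR_RGB2HSV); H,S,V=[hsv[...,i].astype(int) for i in range(3)]
P=cloud(c); z=P[...,2]
y=(H>20)&(H<35)&(S>140)&(V>70)&(abs(z-70)<4); q=P[y]; 
if len(q): print('yellow lines',y.sum(),np.percentile(q,[1,25,50,75,99],axis=0).round(1).tolist())
E
python3 chk2.py
```

```text
t 18.45 pos [ 497.3 -290.8  310.2] angy 90.06 F [-1.1  0.4 -1.6] w 22.9 gf 98.0 j1,6 [-0.73 -2.3 ]
yellow lines 445 [[485.9, -341.0, 67.8], [487.2, -315.7, 69.7], [509.1, -290.3, 70.3], [510.3, -265.2, 70.8], [512.2, -243.2, 71.9]]
scene [186. 174.] 447 z [13. 27. 53.] rib [528. 257.  51.] tray [ 11. -44.]
top [126. 242.] 452 z [18. 23. 55.] rib [552. 300.  52.] tray [42. -5.]
top [145. 274.] 99 z [17. 22. 54.] rib [445. 254.  52.] tray [-72. -32.]
```

View pics/w7.png

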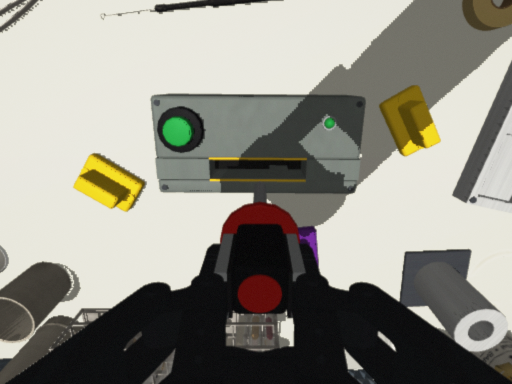

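The yellow lines bound the groove at (209–305, 158–180), which puts its centre at world (499, -292). The probe hangs straight in the fingers. I'll lower it at the groove's +y end.

```bash
python3 - <<'E'
from h import *
go((499.3,-252,218,90))
E
```

```text
t 18.6 pos [ 497.3 -290.9  310.6] angy 90.05 F [ 0.6  0.1 -0.6] w 23.1 gf 98.0 j1,6 [-0.73 -2.3 ]
(499.3, -252, 218) off [-0.2, 3.89, 9.26] rot [0.02, -0.01, 0.05] rows 3
```

Request:
{"name": "step_arm", "arguments": {"plan": [{"offset": [-0.2,3.9,0],"rot": [0,0,0],"gripper": 1.5},{"offset": [-0.2,3.9,0],"rot": [0,0,0],"gripper": 1.5},{"offset": [-0.2,3.9,3],"rot": [0,0,0],"gripper": 1.5},{"offset": [-0.2,3.9,6],"rot": [0,0,0],"gripper": 1.5},{"offset": [-0.2,3.9,8.5],"rot": [0,0,0],"gripper": 1.5},{"offset": [-0.2,3.9,9.2],"rot": [0,0,0],"gripper": 1.5},{"offset": [-0.2,3.9,9.2],"rot": [0,0,0],"gripper": 1.5},{"offset": [-0.2,3.9,9.2],"rot": [0,0,0],"gripper": 1.5}]}}

```text
time_s: 19.4
eef_pos: [499.4, -252.9, 220.2]
ee_rot: [0.001, 0.0, 1.0, -0.001]
force: [0.4, 0.3, -1.0]
grip_width: 0.269
grip_force: 98.4
```

Request:
{"name": "step_arm", "arguments": {"plan": [{"offset": [0,0,0.4],"rot": [0,0,0],"gripper": 1.5},{"offset": [0,0,0.7],"rot": [0,0,0],"gripper": 1.5},{"offset": [0,0,0.8],"rot": [0,0,0],"gripper": 1.5},{"offset": [0,0,0.8],"rot": [0,0,0],"gripper": 1.5}]}}

```text
time_s: 19.8
eef_pos: [498.9, -252.6, 211.1]
ee_rot: [0.0, 0.0, 1.0, -0.0]
force: [-1.0, -0.2, -0.9]
grip_width: 0.271
grip_force: 98.5
```

Request:
{"name": "step_arm", "arguments": {"plan": [{"offset": [0,0,0.1],"rot": [0,0,0],"gripper": 1.5},{"offset": [0,0,0.2],"rot": [0,0,0],"gripper": 1.5},{"offset": [0,0,0.2],"rot": [0,0,0],"gripper": 1.5}]}}

```text
time_s: 20.1
eef_pos: [499.2, -252.7, 210.5]
ee_rot: [0.001, 0.0, 1.0, -0.001]
force: [-1.5, 2.7, 11.2]
grip_width: 0.263
grip_force: 100.4
```

Request:
{"name": "step_arm", "arguments": {"plan": [{"offset": [0,-0.3,-0.05],"rot": [0,0,0],"gripper": 1.5},{"offset": [0,-0.6,-0.05],"rot": [0,0,0],"gripper": 1.5},{"offset": [0,-0.9,-0.05],"rot": [0,0,0],"gripper": 1.5},{"offset": [0,-0.9,-0.05],"rot": [0,0,0],"gripper": 1.5}]}}

```text
time_s: 20.5
eef_pos: [498.8, -262.0, 209.1]
ee_rot: [-0.0, 0.0, 1.0, -0.0]
force: [-0.5, 0.6, -1.4]
grip_width: 0.267
grip_force: 98.6
```

Request:
{"name": "step_arm", "arguments": {"plan": [{"offset": [0,-0.3,0],"rot": [0,0,0],"gripper": 1.5},{"offset": [0,-0.5,0],"rot": [0,0,0],"gripper": 1.5},{"offset": [0,-0.8,0],"rot": [0,0,0],"gripper": 1.5},{"offset": [0,-0.8,0],"rot": [0,0,0],"gripper": 1.5}]}}

```text
time_s: 20.9
eef_pos: [498.9, -270.0, 209.3]
ee_rot: [-0.0, 0.0, 1.0, -0.0]
force: [0.2, 0.1, -0.9]
grip_width: 0.271
grip_force: 98.6
```

Request:
{"name": "step_arm", "arguments": {"plan": [{"offset": [0,0,0.2],"rot": [0,0,0],"gripper": 1.5},{"offset": [0,0,0.4],"rot": [0,0,0],"gripper": 1.5},{"offset": [0,0,0.4],"rot": [0,0,0],"gripper": 1.5}]}}

```text
time_s: 21.2
eef_pos: [498.8, -269.4, 205.0]
ee_rot: [-0.0, 0.0, 1.0, 0.0]
force: [-0.3, -0.5, -1.0]
grip_width: 0.271
grip_force: 98.6
```

Request:
{"name": "step_arm", "arguments": {"plan": [{"offset": [0,0.2,0.4],"rot": [0,0,0],"gripper": 1.5},{"offset": [0,0.2,0.8],"rot": [0,0,0],"gripper": 1.5},{"offset": [0,0.2,1.2],"rot": [0,0,0],"gripper": 1.5},{"offset": [0,0.2,1.5],"rot": [0,0,0],"gripper": 1.5},{"offset": [0,0.2,1.5],"rot": [0,0,0],"gripper": 1.5},{"offset": [0,0.2,1.5],"rot": [0,0,0],"gripper": 1.5}]}}

```text
time_s: 21.8
eef_pos: [499.1, -267.5, 190.8]
ee_rot: [0.0, 0.0, 1.0, -0.0]
force: [-0.9, 1.7, 5.4]
grip_width: 0.268
grip_force: 99.6
```

Request:
{"name": "step_arm", "arguments": {"plan": [{"offset": [0,0,0.1],"rot": [0,0,0],"gripper": 1.5},{"offset": [0,0,0.25],"rot": [0,0,0],"gripper": 1.5},{"offset": [0,0,0.25],"rot": [0,0,0],"gripper": 1.5},{"offset": [0,0,0.25],"rot": [0,0,0],"gripper": 1.5}]}}

```text
time_s: 22.2
eef_pos: [499.3, -267.6, 190.1]
ee_rot: [0.001, 0.0, 1.0, -0.001]
force: [-3.5, 3.6, 19.8]
grip_width: 0.265
grip_force: 101.5
```

The switch is bottomed out at 20 N. Withdraw straight up.

Request:
{"name": "step_arm", "arguments": {"plan": [{"offset": [0,0,-1],"rot": [0,0,0],"gripper": 1.5},{"offset": [0,0,-4],"rot": [0,0,0],"gripper": 1.5},{"offset": [0,0,-8],"rot": [0,0,0],"gripper": 1.5},{"offset": [0,0,-12.5],"rot": [0,0,0],"gripper": 1.5},{"offset": [0,0,-12.5],"rot": [0,0,0],"gripper": 1.5},{"offset": [0,0,-12.5],"rot": [0,0,0],"gripper": 1.5}]}}

```text
time_s: 22.8
eef_pos: [498.9, -267.6, 313.0]
ee_rot: [0.0, 0.0, 1.0, -0.0]
force: [-0.0, -0.3, -1.8]
grip_width: 0.268
grip_force: 98.6
```

```bash
python3 chk2.py; python3 - <<'E'
from h import *
go((676.2,-42.8,312,90))
# probe tilt seen by scene/top cams: steel shaft under the gripper
E
```

```text
scene [186. 174.] 449 z [13. 27. 53.] rib [530. 257.  51.] tray [ 12. -44.]
top [119. 242.] 96 z [19. 51. 56.] rib [549. 309.  52.] tray [40.  5.]
t 22.9 pos [ 498.6 -267.4  311.3] angy 89.97 F [-0.1 -0.5 -1.9] w 23.1 gf 98.6 j1,6 [-0.7  -2.27]
(676.2, -42.8, 312) off [-17.75, 22.47, -0.07] rot [0.1, -0.12, -0.03] rows 6
```

Request:
{"name": "step_arm", "arguments": {"plan": [{"offset": [-2.5,3.2,0],"rot": [0,0,-2],"gripper": 1.5},{"offset": [-5,6.4,0],"rot": [0,0,-4],"gripper": 1.5},{"offset": [-7.5,9.6,0],"rot": [0,0,-6],"gripper": 1.5},{"offset": [-10,12.7,0],"rot": [0,0,-9],"gripper": 1.5},{"offset": [-12.5,15.8,0],"rot": [0,0,-12],"gripper": 1.5},{"offset": [-15,19,0],"rot": [0,0,-15],"gripper": 1.5},{"offset": [-17,21.5,0],"rot": [0,0,-18],"gripper": 1.5},{"offset": [-17.8,22.5,0],"rot": [0,0,-18],"gripper": 1.5},{"offset": [-17.8,22.5,0],"rot": [0,0,-18],"gripper": 1.5},{"offset": [-17.8,22.5,0],"rot": [0,0,-18],"gripper": 1.5},{"offset": [-17.8,22.5,0],"rot": [0,0,-18],"gripper": 1.5}]}}

```text
time_s: 24.0
eef_pos: [676.5, -43.7, 312.4]
ee_rot: [-0.001, -0.156, 0.988, 0.0]
force: [0.5, -0.3, -0.6]
grip_width: 0.267
grip_force: 98.5
```

```bash
python3 - <<'E'
from h import *
go((676.6,-43,285,108),(676.6,-43,189,108))
c=cam('scene'); save(c,'s8'); i=cv2.imread('pics/s8.png')[40:240,200:340]; cv2.imwrite('pics/s8c.png',cv2.resize(i,None,fx=3,fy=3,interpolation=cv2.INTER_CUBIC))
c=cam('wrist'); save(c,'w8')
E
```

```text
t 24.0 pos [676.5 -43.7 312.4] angy 107.9 F [ 0.5 -0.3 -0.6] w 22.8 gf 98.5 j1,6 [-0.24 -2.12]
(676.6, -43, 285) off [-0.03, 0.06, 2.74] rot [0.02, -0.06, -0.1] rows 1
(676.6, -43, 189) off [-0.04, 0.06, 12.34] rot [0.02, -0.06, -0.1] rows 3
```

View pics/s8c.png

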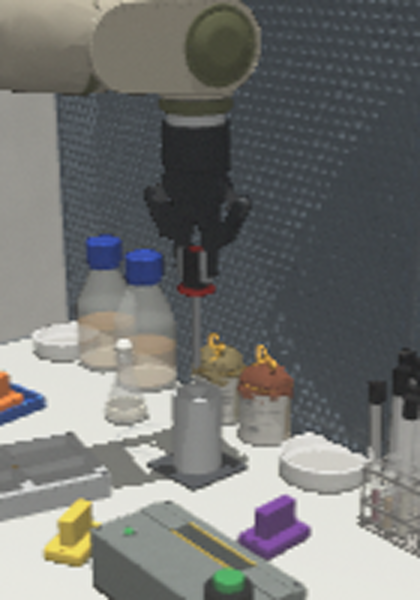

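View pics/w8.png

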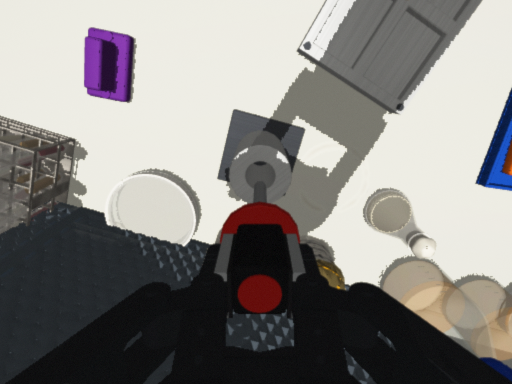

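The probe hangs straight above the holder: the shaft is vertical at (195,350) in the scene crop and over the bore at (260,175) in the wrist view. Insert.

Request:
{"name": "step_arm", "arguments": {"plan": [{"offset": [0,0.05,1.5],"rot": [0,0,0],"gripper": 1.5},{"offset": [0,0.05,3],"rot": [0,0,0],"gripper": 1.5},{"offset": [0,0.05,5],"rot": [0,0,0],"gripper": 1.5},{"offset": [0,0.05,7.5],"rot": [0,0,0],"gripper": 1.5},{"offset": [0,0.05,10],"rot": [0,0,0],"gripper": 1.5},{"offset": [0,0.05,11.7],"rot": [0,0,0],"gripper": 1.5},{"offset": [0,0.05,12.2],"rot": [0,0,0],"gripper": 1.5},{"offset": [0,0.05,12.3],"rot": [0,0,0],"gripper": 1.5},{"offset": [0,0.05,12.3],"rot": [0,0,0],"gripper": 1.5}]}}

```text
time_s: 25.0
eef_pos: [677.1, -42.5, 191.1]
ee_rot: [0.001, -0.156, 0.988, -0.0]
force: [0.4, 0.5, -1.0]
grip_width: 0.271
grip_force: 98.5
```

Request:
{"name": "step_arm", "arguments": {"plan": [{"offset": [0,0,0.2],"rot": [0,0,0],"gripper": 1.5},{"offset": [0,0,0.3],"rot": [0,0,0],"gripper": 1.5},{"offset": [0,0,0.3],"rot": [0,0,0],"gripper": 1.5}]}}

```text
time_s: 25.3
eef_pos: [677.1, -42.3, 188.3]
ee_rot: [0.001, -0.156, 0.988, -0.0]
force: [-2.3, -0.0, 6.1]
grip_width: 0.268
grip_force: 99.5
```

Request:
{"name": "step_arm", "arguments": {"plan": [{"offset": [0,0,0],"rot": [0,0,0],"gripper": 5},{"offset": [0,0,0],"rot": [0,0,0],"gripper": 5},{"offset": [0,0,0],"rot": [0,0,0],"gripper": 5},{"offset": [0,0,0],"rot": [0,0,0],"gripper": 5},{"offset": [0,0,-2],"rot": [0,0,0],"gripper": 5},{"offset": [0,0,-5],"rot": [0,0,0],"gripper": 5},{"offset": [0,0,-9],"rot": [0,0,0],"gripper": 5},{"offset": [0,0,-12],"rot": [0,0,0],"gripper": 5},{"offset": [0,0,-12],"rot": [0,0,0],"gripper": 5},{"offset": [0,0,-12],"rot": [0,0,0],"gripper": 5}]}}

```text
time_s: 26.3
eef_pos: [676.8, -42.1, 306.9]
ee_rot: [0.0, -0.156, 0.988, -0.0]
force: [1.3, -0.2, -0.5]
grip_width: 0.584
grip_force: 0.0
```

```bash
python3 chk2.py; python3 - <<'E'
from h import *
go((456.5,-367,230,90))
c=cam('wrist'); save(c,'w9'); P=cloud(c); z=P[...,2]; near=np.hypot(P[...,0]-676,P[...,1]+42)<45
k=near&(z>140)&(z<165); print('griptop',np.nanmedian(P[k],0),k.sum()); k=near&(z>105)&(z<112); print('collar',np.nanmedian(P[k],0),k.sum())
E
```

```text
scene [186. 174.] 453 z [12. 26. 53.] rib [532. 257.  50.] tray [ 15. -44.]
t 26.4 pos [676.6 -42.1 305.3] angy 107.98 F [ 0.2  0.4 -0.5] w 49.8 gf 0.0 j1,6 [-0.23 -2.12]
(456.5, -367, 230) off [30.95, -24.12, 7.57] rot [0.06, -0.14, 17.98] rows 8
griptop [674.66993436 -42.24466058 150.67212008] 963
collar [667.34108315 -46.97316447 107.64829604] 784
```

The probe is seated (grip top at z = 150.7). Now the button, with the fingers shut.

Request:
{"name": "step_arm", "arguments": {"plan": [{"offset": [4,-3,0],"rot": [0,0,3],"gripper": 0},{"offset": [8,-6,0],"rot": [0,0,6],"gripper": 0},{"offset": [12,-9,0],"rot": [0,0,9],"gripper": 0},{"offset": [16,-12,1],"rot": [0,0,12],"gripper": 0},{"offset": [20,-15.5,3],"rot": [0,0,15],"gripper": 0},{"offset": [24,-18.7,5],"rot": [0,0,18],"gripper": 0},{"offset": [28,-22,7.5],"rot": [0,0,18],"gripper": 0},{"offset": [30.9,-24.1,7.6],"rot": [0,0,18],"gripper": 0},{"offset": [30.9,-24.1,7.6],"rot": [0,0,18],"gripper": 0},{"offset": [30.9,-24.1,7.6],"rot": [0,0,18],"gripper": 0},{"offset": [30.9,-24.1,7.6],"rot": [0,0,18],"gripper": 0}], "squeeze": 20}}

```text
time_s: 27.55
eef_pos: [457.9, -366.0, 230.8]
ee_rot: [0.0, -0.0, 1.0, 0.0]
force: [0.6, 0.7, 0.4]
grip_width: -0.002
grip_force: 0.0
```

```bash
python3 chk2.py; python3 - <<'E'
from h import *
c=cam('wrist'); save(c,'w10'); P=cloud(c); z=P[...,2]
hsv=cv2.cvtColor(c['color'],cv2.COLOR_RGB2HSV); H,S,V=[hsv[...,i].astype(int) for i in range(3)]
k=(H>45)&(H<85)&(S>120)&(V>40)&(np.hypot(P[...,0]-457,P[...,1]+367)<40); 
for zz in (70,): print('green',k.sum(),np.nanpercentile(P[k],[2,50,98],axis=0).round(1).tolist())
pts=np.array([ray(c,u,v,np.nanpercentile(z[k],70))[:2] for v,u in np.argwhere(k)],np.float32); print(cv2.minEnclosingCircle(pts))
go((457,-366.8,180,90))
E
```

```text
scene [186. 174.] 446 z [13. 27. 53.] rib [530. 257.  51.] tray [ 13. -44.]
top [131. 241.] 708 z [17. 22. 55.] rib [550. 293.  52.] tray [ 39. -11.]
top [146. 266.] 370 z [17. 22. 55.] rib [466. 252.  52.] tray [-52. -38.]
green 1126 [[443.8, -379.0, 83.4], [455.4, -366.8, 91.4], [468.9, -354.5, 92.8]]
((455.3912353515625, -366.4774475097656), 14.639872550964355)
t 27.7 pos [ 458.2 -365.7  231.1] angy 90.09 F [ 0.  -0.6 -0.4] w -0.4 gf 0.0 j1,6 [-0.87 -2.45]
(457, -366.8, 180) off [0.12, -0.11, 5.11] rot [-0.01, 0.02, 0.09] rows 2
```

Request:
{"name": "step_arm", "arguments": {"plan": [{"offset": [0.2,-0.1,3],"rot": [0,0,0],"gripper": 0},{"offset": [0.2,-0.1,5.5],"rot": [0,0,0],"gripper": 0},{"offset": [0.2,-0.1,6.3],"rot": [0,0,0],"gripper": 0},{"offset": [0.2,-0.1,6.8],"rot": [0,0,0],"gripper": 0},{"offset": [0.2,-0.1,7.2],"rot": [0,0,0],"gripper": 0},{"offset": [0.2,-0.1,7.3],"rot": [0,0,0],"gripper": 0},{"offset": [0.2,-0.1,7.3],"rot": [0,0,0],"gripper": 0}]}}

```text
time_s: 28.4
eef_pos: [455.8, -367.7, 158.9]
ee_rot: [0.001, 0.0, 1.0, -0.0]
force: [0.5, 3.1, 4.6]
grip_width: -0.005
grip_force: 2.3
```

Request:
{"name": "step_arm", "arguments": {"plan": [{"offset": [0,0,0.15],"rot": [0,0,0],"gripper": 0},{"offset": [0,0,0.25],"rot": [0,0,0],"gripper": 0},{"offset": [0,0,0.25],"rot": [0,0,0],"gripper": 0}]}}

```text
time_s: 28.7
eef_pos: [455.8, -367.9, 158.4]
ee_rot: [0.001, 0.0, 1.0, -0.001]
force: [-4.0, 8.5, 21.7]
grip_width: -0.003
grip_force: 10.7
```

Bottomed at 22 N. Release and rise, then a last check.

Request:
{"name": "step_arm", "arguments": {"plan": [{"offset": [0,0,0],"rot": [0,0,0],"gripper": 0},{"offset": [0,0,-3],"rot": [0,0,0],"gripper": 0},{"offset": [0,0,-7],"rot": [0,0,0],"gripper": 0},{"offset": [0,0,-12],"rot": [0,0,0],"gripper": 0},{"offset": [0,0,-14],"rot": [0,0,0],"gripper": 0},{"offset": [0,0,-14],"rot": [0,0,0],"gripper": 0},{"offset": [0,0,-14],"rot": [0,0,0],"gripper": 0},{"offset": [0,0,-14],"rot": [0,0,0],"gripper": 0}]}}

```text
time_s: 29.5
eef_pos: [455.0, -367.6, 293.8]
ee_rot: [-0.001, 0.0, 1.0, 0.001]
force: [-0.7, -0.1, -0.7]
grip_width: 0.002
grip_force: 0.0
```

```bash
python3 chk2.py; python3 - <<'E'
from h import *
go(); i=cv2.imread('pics/topl.png')[150:320,80:290]; j=cv2.imread('pics/scenel.png')[130:270,120:320]
cv2.imwrite('pics/fin.png',np.hstack([cv2.resize(i,(390,316),interpolation=cv2.INTER_CUBIC),cv2.resize(j,(390,316),interpolation=cv2.INTER_CUBIC)]))
E
```

```text
scene [186. 174.] 448 z [13. 26. 53.] rib [530. 257.  51.] tray [ 12. -44.]
top [131. 241.] 705 z [17. 22. 55.] rib [551. 294.  52.] tray [ 39. -11.]
top [146. 266.] 368 z [17. 22. 55.] rib [465. 252.  52.] tray [-52. -38.]
t 29.6 pos [ 455.1 -367.7  294. ] angy 89.97 F [-0.2  0.1 -0.3] w 0.0 gf 0.0 j1,6 [-0.88 -2.45]
```

View pics/fin.png

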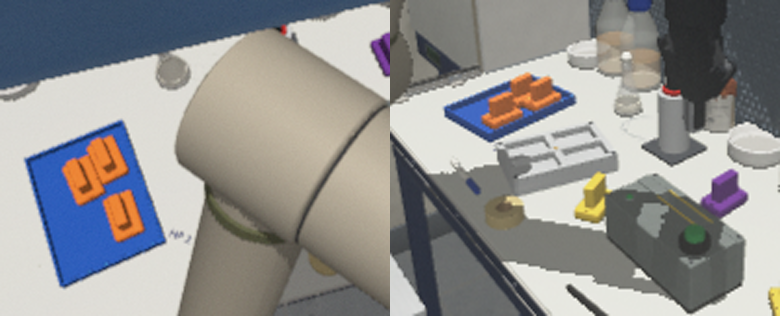

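The final view shows all three castings flat in the tray, rib up. One was nudged but is still well inside, at about (85,178). The probe is in its holder and the button is released. Handing in.

```bash
python3 -c "
from rig import *
print(finish_job())"
```

```text
the job is handed in; nothing more can be done
None
```

I handed the job in at about 30 s: the three castings are flat in the tray rib up, the reset switch was pushed down to its stop, the probe is back in its holder, the start button was pressed to its stop and let go, and the flask was never touched; the hand-in returned no verdict.

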